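# Put the mixed-up burner caps back on their own burners

## Robot

A 6-joint arm with a two-finger parallel gripper is mounted at the origin on the work surface. World frame = base frame: x ahead of the robot, y to its left, z up, the work surface at z = 0. Lengths are in m, angles in rad, forces in N, time in s.
With the tool pointing down it reaches from about 0.275 to 0.825 m from the base axis. Payload 5.2 kg.
Tool frame: the origin (TCP) lies between the finger pads; the fingertips stand 19 mm ahead of it and the grasp point (between the pads) is the TCP; z points along the fingers, y is the line along which they close (so a half turn about z gives the same grasp; the last joint's range is limited). The gripper opens to 93 mm and grips with 3 to 60 N. Pads are 15 mm wide; open, the fingers measure 128 mm over their backs; the gripper's body (75 mm by 188 mm) begins 65 mm behind the grasp point.
Start: joints at [-1.538, 0.259, 1.535, -0, 1.348, -0.203], TCP at [0.129, -0.535, 0.238] pointing down, gripper open.
Joint ranges: [-3.14, 3.14], [-0.91, 2.08], [0.19, 2.58], [-1.22, 4.36], [0.22, 2.71], [-3.12, 3.12]. Speed limits (rad/s): [2.57, 2.57, 3.14, 3.14, 3.14, 3.14].

## Interface

Orientations are given as a unit quaternion [x, y, z, w].
In Python, from cell import status, vision, job gives the robot as it stands. The module is installed in compiled form; this text tells all that it offers.
- The arm moves only by the tool send_rows, never from a script. Its argument "steps" is one flat list of numbers, 4 for each row, row after row: the shift along the tool's x, y, z in m, then the turn about the tool's z in degrees. In form: [tx, ty, tz, turn, tx, ty, tz, turn, ...]. A call has exactly 8 rows; each row is the pose to reach, as a shift and turn from the pose commanded when the call began, along the tool's axes at that moment; what a row does not reach only later rows make up. A row lasts 1/12 s, in which the tool goes at most 41.7 mm and 7.16 degrees, less where a joint would pass 70% of its speed; a pose out of reach is approached as far as the arm can. A call with a gripper value outside its range is refused whole. "claw" is the opening, from 0 (shut) to 1 (fully open), set as the call begins (left out, the last holds). The fingers move at their own pace and stop on an object; the grip force is fixed at half the most. Time passes only in rows, so rows that repeat a pose let the fingers close, or fill a call up. It gives the time, the measured TCP pose, the force, the opening and the grip force at its end, in the units of the state.
- status.observe(): the state, without advancing time (a new reading comes with each control period).
- vision.read_camera(name): name is "side" or "top"; returns (picture, depth): 400x640x3 uint8, red, green, blue; 400x640 float32, m along the optical axis (not along the pixel's ray), 0 where there is no reading.
- vision.camera_model(name): a dict with "camera_matrix" (3x3 intrinsics, pixels), "world_to_cam" (4x4, takes a point from world to camera coordinates). Camera axes: x right, y up, looking along -z (the intrinsics and any distortion apply to the point x, -y, -z); pixel columns grow to the right and rows downward; lengths in m; the calibration is good to about 2 mm. A picture is of the moment at which its call begins. camera_model takes no time and is no camera call.
- job.finish_job(): hands the job in; it is judged then, once.
The state is a dict: "time_s": time; "qpos": joint angles; "joint_velocities": joint speeds; "effort": joint torques, N m; "ee_pos": TCP position; "eef_rot": TCP orientation; "contact_force": force on the tool from outside, world axes, zero at the start; "wrist_torque": the same for the moment, N m; "finger_gap": finger opening in m; "grasp_force": force on a finger pad.
Only numpy, scipy, OpenCV 4.12 (cv2) and the standard library are available. Lean on these libraries where they do the work, as an engineer would, in place of code of your own. Each camera call takes 0.05 s, during which the arm holds its last target. There are 200 camera calls.

## Task

After cleaning, all three caps of the gas hob were put back on the wrong burners: move each cap to the burner of its own size (smallest cap on the smallest burner, largest on the largest) so that it sits level and fully down over the crown; the cork mat is free to rest a cap on while you make room. Set the caps down, do not drop them, and leave the spoon rest and the lighter where they are. When all three are on and let go, press down on the top of the largest cap with the fingertips to feel that it does not rock, and move away.

Things in the scene. Friction and masses are not known exactly. Their poses are not given: they have to be found in the camera images.
- cap_small: Smallest of three burner caps: dark enamelled round disc, 48 mm across, 12 mm high over all. The disc is 8 mm thick (4 to 12 mm above the origin); a lip 4 mm deep hangs below its rim all round (36 mm across inside). Origin: centre, at the lip's lower edge; z up. Grip across the rim from above. Starts on a wrong burner.
- cap_medium: Middle-sized of three burner caps: dark enamelled round disc, 59 mm across, 12 mm high over all. The disc is 8 mm thick (4 to 12 mm above the origin); a lip 4 mm deep hangs below its rim all round (47 mm across inside). Origin: centre, at the lip's lower edge; z up. Grip across the rim from above. Starts on a wrong burner.
- cap_large: Largest of three burner caps: dark enamelled round disc, 70 mm across, 12 mm high over all. The disc is 8 mm thick (4 to 12 mm above the origin); a lip 4 mm deep hangs below its rim all round (58 mm across inside). Origin: centre, at the lip's lower edge; z up. Grip across the rim from above. Starts on a wrong burner.
- burner_small: Smallest burner, fixed: pale drip plate 100 mm across, 3 mm high; base ring 60 mm across to 12 mm; crown 28 mm across, its last 4 mm tapering to a flat top 24 mm across, 32 mm above the origin. Origin: centre, on the hob plate (70 mm above the counter); z up. Seated, its cap rests on the flat top, cap origin 28 mm above this one, lip round the crown with 4 mm play each way.
- burner_medium: Middle-sized burner, fixed: pale drip plate 120 mm across, 3 mm high; base ring 71 mm across to 12 mm; crown 39 mm across, its last 4 mm tapering to a flat top 35 mm across, 32 mm above the origin. Origin: centre, on the hob plate (70 mm above the counter); z up. Seated, its cap rests on the flat top, cap origin 28 mm above this one, lip round the crown with 4 mm play each way.
- burner_large: Largest burner, fixed: pale drip plate 140 mm across, 3 mm high; base ring 82 mm across to 12 mm; crown 50 mm across, its last 4 mm tapering to a flat top 46 mm across, 32 mm above the origin. Origin: centre, on the hob plate (70 mm above the counter); z up. Seated, its cap rests on the flat top, cap origin 28 mm above this one, lip round the crown with 4 mm play each way.
- cork_mat: Round cork mat, 144 mm across and 6 mm thick, fixed flat on the counter beside the hob, empty: a free place to rest a cap. Origin: centre of its underside, z = 0 at the counter.
- spoon_rest: White porcelain spoon rest on the counter: a round dish 112 mm across and 18 mm high with a flat tail that reaches 119 mm from the dish's centre towards its own -x; a bystander. Origin: under the centre of the dish.
- stick_lighter: Stick lighter lying on the hob's plate between the burners: black handle 22 mm wide and 22 mm high from 88 mm behind to 3 mm behind the origin, then a thin steel tube to 96 mm ahead, along its own x; a bystander. Origin: at its underside on the hob's plate, where handle and tube meet.
Things that resemble listed ones, but are neither listed nor needed, are in the scene too. What is shaped like the cap_small but pink or yellow is not meant.

How it is judged:
On the way, in this order (a step that is already met when the one before it is completed fails the run):
1. all three caps sit level and fully down on their own burners, let go (horizontal distance between cap_small and burner_small below 0.008 m and z of cap_small in the frame of burner_small between 0.025 and 0.031 m and angle between each of cap_small, cap_medium, cap_large's own z axis and vertical below 0.05 rad and horizontal distance between cap_medium and burner_medium below 0.008 m and z of cap_medium in the frame of burner_medium between 0.025 and 0.031 m and horizontal distance between cap_large and burner_large below 0.008 m and z of cap_large in the frame of burner_large between 0.025 and 0.031 m and contact force between the fingers and cap_small below 0.1 N and contact force between the fingers and cap_medium below 0.1 N and contact force between the fingers and cap_large below 0.1 N and linear speed of each of cap_small, cap_medium, cap_large below 0.02 m/s), for 0.2 s.
2. the fingers press the largest cap down on its burner (more than about 1.5 N) while it stays seated and level (horizontal distance between cap_large and burner_large below 0.008 m and z of cap_large in the frame of burner_large between 0.025 and 0.031 m and angle between cap_large's own z axis and vertical below 0.05 rad and contact force between the fingers and cap_large above 1 N and contact force between cap_large and burner_large above 2.8 N), for 0.04 s.
At the end, for the whole second after the job is handed in: Each cap is on the burner of its own size, centred within 8 mm, its origin 25 to 31 mm above the burner's (28 when seated), tilted less than 0.05 rad, let go and at rest (all of step 1); the robot touches nothing.
It fails at once if the spoon rest is pushed more than 30 mm from its place (distance of spoon_rest from where it was at the start of the episode above 0.03 m).
It fails at once if the stick lighter is pushed more than 30 mm from its place (distance of stick_lighter from where it was at the start of the episode above 0.03 m).
It fails at once if a cap is dropped: it falls, let go, faster than 0.6 m/s (from about 20 mm) ((linear speed of cap_small above 0.6 m/s and contact force between the fingers and cap_small below 0.05 N) or (linear speed of cap_medium above 0.6 m/s and contact force between the fingers and cap_medium below 0.05 N) or (linear speed of cap_large above 0.6 m/s and contact force between the fingers and cap_large below 0.05 N)).
It also fails if it takes over 104 s, if anything falls off the work surface, if the arm or the gripper's body presses on something with over 40 N, if the wrist force passes 120 N, or if a joint passes its speed limit or range.

## Working session

There is one attempt and no reset: what is moved stays moved. The work goes in short steps, Python scripts to look and compute and a tool call to move; the robot and the scene stay as the last step left them, time stands still between calls to the robot, and variables do not carry over. Pictures are saved under pics/ and viewed, at most 14 in all, crops included, and the job is handed in when it is done.

Besides the shell and the picture viewer there is one more tool, called after "Request:" by a JSON object that holds its "op" and its "data". send_rows: Moves the arm, as the interface text tells. Its arguments: {"type":"object","properties":{"steps":{"type":"array"},"claw":{"type":"number"}},"required":["steps"]}

```bash
mkdir -p pics
cat > h.py <<'E'
import numpy as np, cv2
from cell import status, vision, job
def cam(n):
    m=vision.camera_model(n); return np.array(m["camera_matrix"]),np.array(m["world_to_cam"]),m
def cloud(n,depth):
    K,W,_=cam(n); v,u=np.mgrid[:400,:640]
    x=(u-K[0,2])/K[0,0]*depth; y=(v-K[1,2])/K[1,1]*depth
    P=np.stack([x,-y,-depth,np.ones_like(depth)],-1)
    return (P@np.linalg.inv(W).T)[...,:3]
E
python3 - <<'E'
from h import *
for n in("top","side"):
    p,d=vision.read_camera(n); cv2.imwrite(f"pics/{n}0.png",p[...,::-1]); np.savez(f"{n}0.npz",p=p,d=d)
    print(cam(n)[2])
s=status.observe(); print(s)
E
```

```text
{'camera_matrix': array([[513.14904186,   0.        , 322.54202659],
       [  0.        , 513.14904186, 194.07796878],
       [  0.        ,   0.        ,   1.        ]]), 'world_to_cam': array([[ 0.00935067, -0.99994588,  0.00456084,  0.01149375],
       [ 0.98967096,  0.00990689,  0.14301483, -0.52636327],
       [-0.14305227,  0.00317645,  0.98971004, -1.45584159],
       [ 0.        ,  0.        ,  0.        ,  1.        ]])}
{'camera_matrix': array([[472.20314034,   0.        , 320.51269182],
       [  0.        , 472.20314034, 199.44374716],
       [  0.        ,   0.        ,   1.        ]]), 'world_to_cam': array([[-0.97323753, -0.22946091,  0.01250635,  0.51154377],
       [ 0.16702208, -0.6689314 ,  0.72431651, -0.14481811],
       [-0.15783643,  0.70702085,  0.68935418, -1.24717851],
       [ 0.        ,  0.        ,  0.        ,  1.        ]])}
{'time_s': 0.1, 'qpos': array([-1.53783410e+00,  2.59259084e-01,  1.53591870e+00,  1.80114060e-05,
        1.34800934e+00, -2.02796360e-01]), 'joint_velocities': array([-0.00013903, -0.00075457, -0.00315874,  0.00093654, -0.00025514,
       -0.00021158]), 'effort': array([ 2.84992675e-03, -4.38205361e+01, -2.84643137e+01,  7.20842206e-02,
        3.62284959e-02, -5.61979937e-05]), 'ee_pos': array([ 0.12848546, -0.53433118,  0.23692881]), 'eef_rot': array([ 9.93060197e-01,  1.17604466e-01,  7.63674490e-05, -7.93617828e-04]), 'contact_force': array([-0.25879512, -0.70778907, -0.50317025]), 'wrist_torque': array([ 0.02083023, -0.02422329,  0.05038053]), 'grasp_force': 0.0, 'finger_gap': 0.09294493712930546}
```

View pics/top0.png

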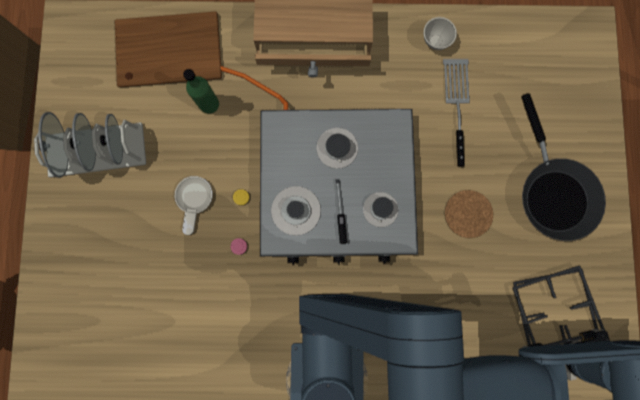

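View pics/side0.png

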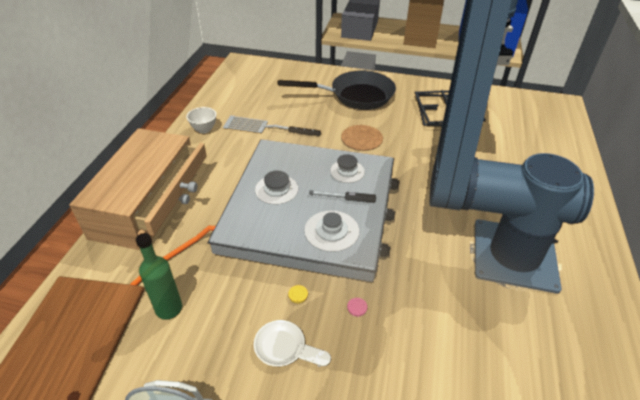

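The top view shows three dark caps on the hob at (338,147), (297,210) and (383,208). The lookalikes, yellow at (241,197) and pink at (239,246), are not meant. The lighter is at (341,212) and the mat at (469,214). I'll measure the caps and burners from the depth image and check them in one close crop.

```bash
cat > meas.py <<'E'
from h import *
def fit(n,p,d,tag=True):
    X=cloud(n,d); x,y,z=X[...,0],X[...,1],X[...,2]
    ok=(x>.3)&(x<.75)&(y>-.35)&(y<.2)&(d>0)
    m=ok&(z>.1)&(z<.125)&(p.max(-1)<120)
    k,L,st,c=cv2.connectedComponentsWithStats(m.astype(np.uint8))
    for i in range(1,k):
        if st[i,4]<60: continue
        q=X[L==i]; (cx,cy),r=cv2.minEnclosingCircle(q[:,:2].astype(np.float32))
        print(n,"cap px",c[i].round(1),"n",st[i,4],"xy",q[:,:2].mean(0).round(4),"mec",np.round((cx,cy),4),"diam",round(2*r,4),"eqd",round(float(2*np.sqrt(st[i,4]/np.pi)*np.median(d[L==i])/cam(n)[0][0,0]),4),"z",np.median(q[:,2]).round(4))
    # drip plates: pale
    m=ok&(z>.064)&(z<.09)&(p.min(-1)>165)
    k,L,st,c=cv2.connectedComponentsWithStats(m.astype(np.uint8))
    for i in range(1,k):
        if st[i,4]<150: continue
        q=X[L==i]; (cx,cy),r=cv2.minEnclosingCircle(q[:,:2].astype(np.float32))
        h=cv2.convexHull(q[:,:2].astype(np.float32)); e=cv2.fitEllipse(h)
        print(n,"plate px",c[i].round(1),"n",st[i,4],"mec",np.round((cx,cy),4),"diam",round(2*r,4),"ell",np.round(e[0],4),np.round(e[1],4),"z",np.median(q[:,2]).round(4))
if __name__=="__main__":
    for n in("top","side"):
        f=np.load(n+"0.npz"); fit(n,f["p"],f["d"])
        if n=="top":
            X=cloud(n,f["d"])
            for u,v in((469,214),(341,228),(339,190),(290,180)): print((u,v),X[v,u].round(4),f["p"][v,u])
            cv2.imwrite("pics/crop0.png",cv2.resize(f["p"][120:260,250:510,::-1],None,fx=3,fy=3,interpolation=cv2.INTER_CUBIC))
E
python3 meas.py
```

```text
top cap px [337.6 145.5] n 476 xy [ 0.6538 -0.0242] mec [ 0.6549 -0.0244] diam 0.0714 eqd 0.0691 z 0.111
top cap px [382.4 207.1] n 355 xy [ 0.481  -0.1485] mec [ 0.4811 -0.1489] diam 0.0589 eqd 0.0586 z 0.1109
top cap px [295.  209.2] n 241 xy [0.4723 0.0922] mec [0.4727 0.0928] diam 0.0498 eqd 0.0481 z 0.1147
(469, 214) [ 0.4758 -0.4183  0.0037] [114  84  55]
(341, 228) [ 0.4242 -0.0356  0.0861] [19 19 19]
(339, 190) [ 0.5312 -0.0295  0.0872] [100 102 102]
(290, 180) [0.5612 0.11   0.0708] [121 124 125]
side cap px [347.  161.5] n 226 xy [ 0.4825 -0.1407] mec [ 0.4833 -0.1453] diam 0.0609 eqd 0.0484 z 0.1089
side cap px [276.2 179.6] n 353 xy [ 0.655  -0.0162] mec [ 0.6579 -0.019 ] diam 0.0737 eqd 0.0577 z 0.109
side cap px [331.9 219.9] n 196 xy [0.4742 0.1006] mec [0.4745 0.0973] diam 0.0472 eqd 0.0392 z 0.1135
side plate px [301.6 203.8] n 12122 mec [ 0.5605 -0.0197] diam 0.5751 ell [ 0.5677 -0.0376] [0.4619 0.5621] z 0.0697
```

View pics/crop0.png

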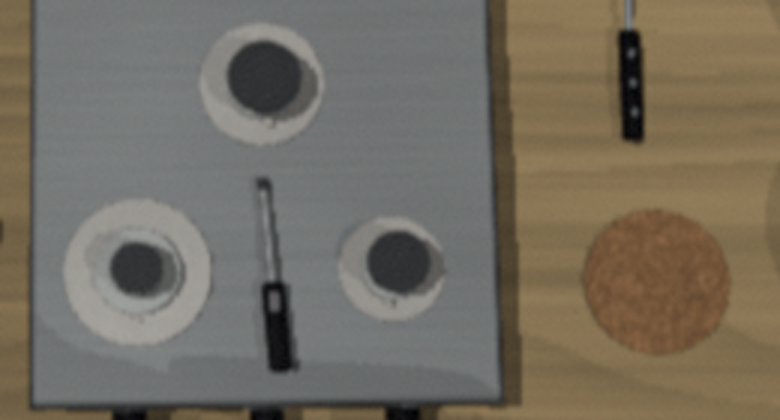

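```bash
cat > plates.py <<'E'
from h import *
from scipy.optimize import minimize
S=2000.; X0,Y0=.32,-.30   # px per m; rectified col=x,row=y
def rect(n,p,z):
    K,W,_=cam(n); H=K@np.diag([1,-1,-1])@np.c_[W[:3,0],W[:3,1],W[:3,2]*z+W[:3,3]]
    H=H@np.array([[1/S,0,X0],[0,1/S,Y0],[0,0,1]])
    return cv2.warpPerspective(p,np.linalg.inv(H),(900,1000)).astype(float)
def fitc(m,x,y,r):
    c0=np.array([(x-X0)*S,(y-Y0)*S]); v,u=np.mgrid[:1000,:900]
    def f(c):
        e=np.hypot(u-c[0],v-c[1]); return -(m*((e<r*S)*1.-((e>=r*S)&(e<(r+.012)*S))*1.)).sum()
    b=minimize(f,c0,method="Nelder-Mead",options=dict(initial_simplex=c0+np.array([[0,0],[12,0],[0,12]])))
    return (b.x/S+[X0,Y0]).round(4)
if __name__=="__main__":
  for n in("top","side"):
    f=np.load(n+"0.npz"); g=rect(n,f["p"],.073); m=np.clip(g[...,0]-g[...,2]+2,-8,8)
    print(n,{k:fitc(m,*a) for k,a in dict(S=(.475,-.145,.05),M=(.648,-.023,.06),L=(.471,.094,.07)).items()})
    for k,x,y,r,z in(("s",.473,.093,.024,.114),("m",.481,-.148,.0295,.110),("l",.654,-.023,.035,.110)):
        g=rect(n,f["p"],z); print(k,fitc(110-g.max(-1),x,y,r))
E
python3 plates.py
```

```text
top {'S': array([ 0.4797, -0.1472]), 'M': array([ 0.6573, -0.0231]), 'L': array([0.4743, 0.0929])}
s [0.4724 0.0913]
m [ 0.4808 -0.1493]
l [ 0.6546 -0.0248]
side {'S': array([ 0.4802, -0.1402]), 'M': array([ 0.6571, -0.0168]), 'L': array([0.4751, 0.0968])}
s [0.4745 0.1002]
m [ 0.4802 -0.1303]
l [ 0.6521 -0.0097]
```

Request:
{"op": "send_rows", "data": {"steps": [0.01, -0.011, 0, 1, 0.035, -0.038, 0, 3, 0.06, -0.066, 0, 5, 0.09, -0.1, 0, 8, 0.12, -0.132, 0, 10, 0.15, -0.165, 0, 12, 0.175, -0.192, 0, 13.5, 0.19, -0.208, 0, 13.5], "claw": 1}}

```text
time_s: 0.77
ee_pos: [0.2653, -0.2844, 0.2373]
eef_rot: [1.0, -0.0, 0.0, -0.001]
contact_force: [1.0, 0.1, -0.2]
finger_gap: 0.0928
grasp_force: 0.0
```

```bash
cat > go.py <<'E'
import sys
from h import *
from scipy.spatial.transform import Rotation as R
s=status.observe(); r=R.from_quat(s["eef_rot"]); M=r.as_matrix(); p=s["ee_pos"]
print("t",round(s["time_s"],2),"tcp",p.round(4),"gap",round(s["finger_gap"],4),"F",s["contact_force"].round(1),"gf",s["grasp_force"],"q6",s["qpos"][5].round(2))
if len(sys.argv)>1:
    t=np.array(list(map(float,sys.argv[1:4]))); print("shift",(M.T@(t-p)).round(4),"turn",np.degrees(np.arctan2(M[1,0],M[0,0])).round(2))
E
python3 go.py .4725 .092 .2
```

```text
t 0.77 tcp [ 0.2653 -0.2844  0.2373] gap 0.0928 F [ 1.   0.1 -0.2] gf 0.0 q6 0.46
shift [ 0.207  -0.3764  0.038 ] turn -0.03
```

Request:
{"op": "send_rows", "data": {"steps": [0.005, -0.01, 0, 0, 0.025, -0.04, 0, 0, 0.045, -0.075, 0, 0, 0.065, -0.11, 0, 0, 0.085, -0.145, 0, 0, 0.105, -0.175, 0, 0, 0.12, -0.2, 0, 0, 0.12, -0.205, 0, 0]}}

```text
time_s: 1.43
ee_pos: [0.3864, -0.0804, 0.2376]
eef_rot: [1.0, 0.002, 0.0, -0.001]
contact_force: [0.1, -0.2, 1.0]
finger_gap: 0.0927
grasp_force: 0.0
```

Request:
{"op": "send_rows", "data": {"steps": [0.005, -0.01, 0.0, 0, 0.02, -0.04, 0.005, 0, 0.04, -0.075, 0.015, 0, 0.06, -0.11, 0.025, 0, 0.075, -0.14, 0.033, 0, 0.085, -0.165, 0.038, 0, 0.087, -0.173, 0.038, 0, 0.087, -0.173, 0.038, 0]}}

```text
time_s: 2.1
ee_pos: [0.4717, 0.0904, 0.1989]
eef_rot: [1.0, 0.001, -0.001, 0.0]
contact_force: [0.8, 0.1, -0.6]
finger_gap: 0.0931
grasp_force: 0.0
```

```bash
python3 go.py .4725 .094 .121
```

```text
t 2.1 tcp [0.4717 0.0904 0.1989] gap 0.0931 F [ 0.8  0.1 -0.6] gf 0.0 q6 1.52
shift [ 0.0009 -0.0037  0.0779] turn 0.16
```

Request:
{"op": "send_rows", "data": {"steps": [0.001, -0.002, 0.01, 0, 0.001, -0.003, 0.025, 0, 0.001, -0.003, 0.042, 0, 0.001, -0.003, 0.058, 0, 0.001, -0.003, 0.07, 0, 0.001, -0.003, 0.077, 0, 0.001, -0.003, 0.078, 0, 0.001, -0.003, 0.078, 0]}}

```text
time_s: 2.77
ee_pos: [0.4724, 0.0918, 0.1216]
eef_rot: [1.0, -0.001, -0.0, 0.0]
contact_force: [0.5, 1.1, 0.0]
finger_gap: 0.0932
grasp_force: 0.0
```

```bash
python3 go.py .4725 .094 .121
python3 - <<'E'
from h import *
for n,a in (("top",(150,280,240,400)),("side",(140,300,250,430))):
    p,d=vision.read_camera(n); cv2.imwrite(f"pics/{n}1.png",cv2.resize(p[a[0]:a[1],a[2]:a[3],::-1],None,fx=4,fy=4,interpolation=cv2.INTER_CUBIC)[:600])
E
```

```text
t 2.77 tcp [0.4724 0.0918 0.1216] gap 0.0932 F [0.5 1.1 0. ] gf 0.0 q6 1.53
shift [ 0.0001 -0.0022  0.0006] turn -0.07
```

View pics/side1.png

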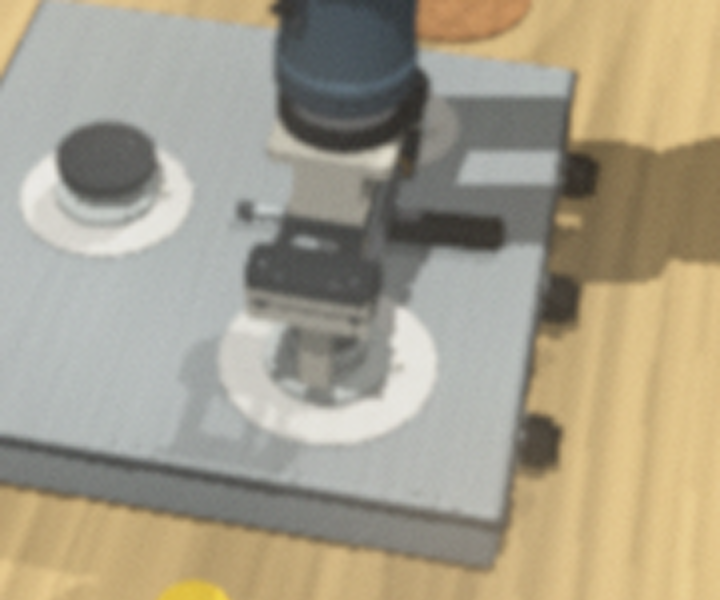

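The side crop shows the fingers at (318,370) straddling the small cap, with both tips clear of the crown. Closing now.

Request:
{"op": "send_rows", "data": {"steps": [0, 0, 0, 0, 0, 0, 0, 0, 0, 0, 0, 0, 0, 0, 0, 0, 0, 0, 0, 0, 0, 0, 0, 0, 0, 0, 0, 0, 0, 0, 0, 0], "claw": 0.3}}

```text
time_s: 3.53
ee_pos: [0.4726, 0.0929, 0.1216]
eef_rot: [1.0, 0.0, -0.0, 0.0]
contact_force: [1.0, -0.2, 0.1]
finger_gap: 0.0472
grasp_force: 30.0
```

```bash
python3 go.py .4725 .094 .121
```

```text
t 3.53 tcp [0.4726 0.0929 0.1216] gap 0.0472 F [ 1.  -0.2  0.1] gf 30.00381052494049 q6 1.53
shift [-0.0001 -0.0011  0.0006] turn 0.02
```

Request:
{"op": "send_rows", "data": {"steps": [0, 0, -0.005, 0, 0, 0, -0.02, 0, 0, 0, -0.04, 0, 0, 0.005, -0.06, 0, 0, 0.02, -0.073, 0, 0, 0.045, -0.078, 0, 0, 0.07, -0.078, 0, 0, 0.09, -0.078, 0]}}

```text
time_s: 4.2
ee_pos: [0.4728, 0.0016, 0.2006]
eef_rot: [1.0, 0.0, 0.001, 0.0]
contact_force: [-0.5, -0.2, -1.3]
finger_gap: 0.047
grasp_force: 30.0
```

Request:
{"op": "send_rows", "data": {"steps": [0, 0.025, 0, 0, 0, 0.055, 0, 0, 0, 0.085, 0, 0, 0, 0.115, 0, 0, 0, 0.145, 0, 0, 0, 0.175, 0, 0, 0, 0.2, 0, 0, 0, 0.21, 0, 0]}}

```text
time_s: 4.87
ee_pos: [0.4726, -0.2104, 0.1998]
eef_rot: [1.0, -0.001, 0.0, 0.001]
contact_force: [0.4, 0.2, -0.8]
finger_gap: 0.047
grasp_force: 30.0
```

Request:
{"op": "send_rows", "data": {"steps": [0, 0.02, 0, 0, 0, 0.05, 0, 0, 0, 0.08, 0, 0, 0, 0.11, 0, 0, 0, 0.14, 0, 0, 0, 0.17, 0, 0, 0, 0.195, 0, 0, 0, 0.205, 0, 0]}}

```text
time_s: 5.53
ee_pos: [0.4724, -0.4149, 0.1994]
eef_rot: [1.0, -0.001, -0.0, 0.0]
contact_force: [-0.1, 0.3, -1.4]
finger_gap: 0.0472
grasp_force: 30.0
```

```bash
python3 go.py .475 -.418 .027
```

```text
t 5.53 tcp [ 0.4724 -0.4149  0.1994] gap 0.0472 F [-0.1  0.3 -1.4] gf 29.999788999557495 q6 0.68
shift [0.0026 0.003  0.1724] turn -0.1
```

Request:
{"op": "send_rows", "data": {"steps": [0.002, 0.003, 0.015, 0, 0.002, 0.003, 0.045, 0, 0.002, 0.003, 0.075, 0, 0.002, 0.003, 0.105, 0, 0.002, 0.003, 0.13, 0, 0.002, 0.003, 0.145, 0, 0.002, 0.003, 0.155, 0, 0.002, 0.003, 0.158, 0]}}

```text
time_s: 6.2
ee_pos: [0.4743, -0.4133, 0.0398]
eef_rot: [1.0, 0.0, -0.001, -0.002]
contact_force: [-0.2, 0.3, -0.1]
finger_gap: 0.0473
grasp_force: 30.0
```

Request:
{"op": "send_rows", "data": {"steps": [0, 0, 0.003, 0, 0, 0, 0.006, 0, 0, 0, 0.009, 0, 0, 0, 0.011, 0, 0, 0, 0.013, 0, 0, 0, 0.014, 0, 0, 0, 0.014, 0, 0, 0, 0.014, 0]}}

```text
time_s: 6.87
ee_pos: [0.4747, -0.4152, 0.0278]
eef_rot: [1.0, 0.0, 0.0, 0.0]
contact_force: [-1.0, 0.3, -0.2]
finger_gap: 0.0471
grasp_force: 30.0
```

```bash
python3 go.py .475 -.418 .026
```

```text
t 6.87 tcp [ 0.4747 -0.4152  0.0278] gap 0.0471 F [-1.   0.3 -0.2] gf 29.99979078769684 q6 0.68
shift [0.0003 0.0028 0.0018] turn 0.0
```

Request:
{"op": "send_rows", "data": {"steps": [0, 0, 0.001, 0, 0, 0, 0.0015, 0, 0, 0, 0.0015, 0, 0, 0, 0.0015, 0, 0, 0, 0.0015, 0, 0, 0, 0.0015, 0, 0, 0, 0.0015, 0, 0, 0, 0.0015, 0]}}

```text
time_s: 7.53
ee_pos: [0.4747, -0.4151, 0.0262]
eef_rot: [1.0, 0.0, 0.0, 0.0]
contact_force: [1.1, 0.1, -1.5]
finger_gap: 0.0469
grasp_force: 30.0
```

```bash
python3 go.py .475 -.418 .026
```

```text
t 7.53 tcp [ 0.4747 -0.4151  0.0262] gap 0.0469 F [ 1.1  0.1 -1.5] gf 29.99974697828293 q6 0.68
shift [0.0003 0.0029 0.0002] turn 0.01
```

Nearly touching (about 0.5 mm). Release, then raise.

Request:
{"op": "send_rows", "data": {"steps": [0, 0, 0, 0, 0, 0, 0, 0, 0, 0, 0, 0, 0, 0, 0, 0, 0, 0, 0, 0, 0, 0, 0, 0, 0, 0, 0, 0, 0, 0, 0, 0], "claw": 1}}

```text
time_s: 8.2
ee_pos: [0.4747, -0.4151, 0.0262]
eef_rot: [1.0, 0.0, -0.0, 0.0]
contact_force: [0.4, -0.6, 0.6]
finger_gap: 0.0923
grasp_force: 0.0
```

Request:
{"op": "send_rows", "data": {"steps": [0, 0, -0.005, 0, 0, 0, -0.02, 0, 0, 0, -0.045, 0, 0, 0, -0.075, 0, 0, 0, -0.105, 0, 0, 0, -0.135, 0, 0, 0, -0.155, 0, 0, 0, -0.17, 0]}}

```text
time_s: 8.87
ee_pos: [0.4753, -0.4158, 0.1997]
eef_rot: [1.0, 0.0, 0.001, 0.002]
contact_force: [0.2, 0.4, -0.0]
finger_gap: 0.093
grasp_force: 0.0
```

```bash
python3 go.py .6555 -.0235 .2
```

```text
t 8.87 tcp [ 0.4753 -0.4158  0.1997] gap 0.093 F [ 0.2  0.4 -0. ] gf 0.0 q6 0.68
shift [ 0.1803 -0.3922 -0.0011] turn 0.01
```

Request:
{"op": "send_rows", "data": {"steps": [0.01, -0.02, 0, 0, 0.025, -0.05, 0, 0, 0.04, -0.08, 0, 0, 0.055, -0.11, 0, 0, 0.07, -0.14, 0, 0, 0.085, -0.17, 0, 0, 0.095, -0.19, 0, 0, 0.1, -0.2, 0, 0]}}

```text
time_s: 9.53
ee_pos: [0.5757, -0.2121, 0.1967]
eef_rot: [1.0, 0.001, 0.0, -0.0]
contact_force: [0.2, -0.8, -0.2]
finger_gap: 0.0928
grasp_force: 0.0
```

Request:
{"op": "send_rows", "data": {"steps": [0.01, -0.02, 0, 0, 0.02, -0.05, 0, 0, 0.035, -0.08, 0, 0, 0.05, -0.11, 0, 0, 0.065, -0.14, 0, 0, 0.075, -0.17, 0, 0, 0.08, -0.187, 0, 0, 0.08, -0.192, 0, 0]}}

```text
time_s: 10.2
ee_pos: [0.6553, -0.0206, 0.1962]
eef_rot: [1.0, 0.001, 0.0, -0.0]
contact_force: [0.4, -1.1, -0.2]
finger_gap: 0.0929
grasp_force: 0.0
```

```bash
python3 go.py .6555 -.0235 .117
```

```text
t 10.2 tcp [ 0.6553 -0.0206  0.1962] gap 0.0929 F [ 0.4 -1.1 -0.2] gf 0.0 q6 1.37
shift [0.0002 0.0029 0.0792] turn 0.17
```

Request:
{"op": "send_rows", "data": {"steps": [0, 0.001, 0.01, 0, 0, 0.002, 0.025, 0, 0, 0.003, 0.042, 0, 0, 0.003, 0.058, 0, 0, 0.003, 0.07, 0, 0, 0.003, 0.077, 0, 0, 0.003, 0.079, 0, 0, 0.003, 0.079, 0]}}

```text
time_s: 10.87
ee_pos: [0.6543, -0.0269, 0.1167]
eef_rot: [1.0, -0.0, -0.0, 0.0]
contact_force: [0.4, 0.7, 0.9]
finger_gap: 0.0927
grasp_force: 0.0
```

Request:
{"op": "send_rows", "data": {"steps": [0, 0, 0, 0, 0, 0, 0, 0, 0, 0, 0, 0, 0, 0, 0, 0, 0, 0, 0, 0, 0, 0, 0, 0, 0, 0, 0, 0, 0, 0, 0, 0], "claw": 0.5}}

```text
time_s: 11.53
ee_pos: [0.6551, -0.0257, 0.118]
eef_rot: [1.0, 0.0, 0.001, -0.0]
contact_force: [-1.0, 3.1, 5.8]
finger_gap: 0.0692
grasp_force: 30.0
```

```bash
python3 go.py .6555 -.0235 .117
```

```text
t 11.53 tcp [ 0.6551 -0.0257  0.118 ] gap 0.0692 F [-1.   3.1  5.8] gf 30.0013330578804 q6 1.36
shift [ 0.0004 -0.0022  0.001 ] turn 0.02
```

Request:
{"op": "send_rows", "data": {"steps": [0, 0, -0.004, 0, 0, 0, -0.015, 0, 0, 0, -0.03, 0, 0, 0, -0.045, 0, -0.005, -0.003, -0.06, 0, -0.02, -0.012, -0.07, 0, -0.035, -0.023, -0.075, 0, -0.05, -0.033, -0.075, 0]}}

```text
time_s: 12.2
ee_pos: [0.6047, 0.0067, 0.194]
eef_rot: [1.0, -0.0, 0.001, 0.0]
contact_force: [0.6, 0.2, -2.6]
finger_gap: 0.0693
grasp_force: 30.0
```

Request:
{"op": "send_rows", "data": {"steps": [-0.015, -0.01, 0, 0, -0.035, -0.023, 0, 0, -0.055, -0.036, 0, 0, -0.075, -0.05, 0, 0, -0.095, -0.063, 0, 0, -0.115, -0.076, 0, 0, -0.127, -0.084, 0, 0, -0.13, -0.086, 0, 0]}}

```text
time_s: 12.87
ee_pos: [0.4726, 0.0939, 0.1925]
eef_rot: [1.0, 0.001, -0.001, -0.0]
contact_force: [0.2, -0.8, -1.5]
finger_gap: 0.0693
grasp_force: 30.0
```

```bash
python3 go.py .4743 .0929 .132
```

```text
t 12.87 tcp [0.4726 0.0939 0.1925] gap 0.0693 F [ 0.2 -0.8 -1.5] gf 29.999732673168182 q6 1.53
shift [0.0018 0.001  0.0605] turn 0.09
```

Request:
{"op": "send_rows", "data": {"steps": [0.001, 0.001, 0.005, 0, 0.002, 0.001, 0.015, 0, 0.002, 0.001, 0.03, 0, 0.002, 0.001, 0.043, 0, 0.002, 0.001, 0.053, 0, 0.002, 0.001, 0.059, 0, 0.002, 0.001, 0.06, 0, 0.002, 0.001, 0.06, 0]}}

```text
time_s: 13.53
ee_pos: [0.4768, 0.0916, 0.1316]
eef_rot: [1.0, -0.0, -0.001, 0.0]
contact_force: [0.1, 0.0, -2.3]
finger_gap: 0.0693
grasp_force: 30.0
```

Request:
{"op": "send_rows", "data": {"steps": [0, 0, 0.002, 0, 0, 0, 0.004, 0, 0, 0, 0.006, 0, 0, 0, 0.007, 0, 0, 0, 0.008, 0, 0, 0, 0.008, 0, 0, 0, 0.008, 0, 0, 0, 0.008, 0]}}

```text
time_s: 14.2
ee_pos: [0.4767, 0.0919, 0.1243]
eef_rot: [1.0, 0.0, 0.0, 0.0]
contact_force: [-0.4, -0.3, -1.1]
finger_gap: 0.0691
grasp_force: 30.0
```

```bash
python3 go.py .4743 .0929 .118
python3 - <<'E'
from h import *
p,d=vision.read_camera("side"); cv2.imwrite("pics/side2.png",cv2.resize(p[180:270,280:390,::-1],None,fx=6,fy=6,interpolation=cv2.INTER_CUBIC))
E
```

```text
t 14.2 tcp [0.4767 0.0919 0.1243] gap 0.0691 F [-0.4 -0.3 -1.1] gf 29.99962627887726 q6 1.53
shift [-0.0024 -0.001   0.0063] turn 0.01
```

View pics/side2.png

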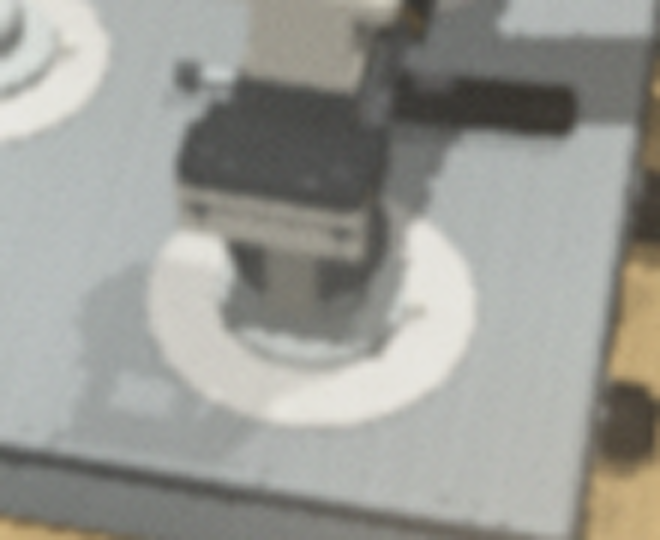

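The side crop shows the large cap at (300,260) level above the large burner's plate, which is centred near (310,315). A small x correction, then lower slowly.

Request:
{"op": "send_rows", "data": {"steps": [-0.002, -0.001, 0, 0, -0.002, -0.001, 0.001, 0, -0.002, -0.001, 0.002, 0, -0.002, -0.001, 0.003, 0, -0.002, -0.001, 0.004, 0, -0.002, -0.001, 0.005, 0, -0.002, -0.001, 0.005, 0, -0.002, -0.001, 0.005, 0]}}

```text
time_s: 14.92
ee_pos: [0.4745, 0.0929, 0.119]
eef_rot: [1.0, 0.0, -0.0, -0.0]
contact_force: [0.7, -1.3, -1.7]
finger_gap: 0.0694
grasp_force: 30.0
```

```bash
python3 go.py .4743 .0929 .118
```

```text
t 14.92 tcp [0.4745 0.0929 0.119 ] gap 0.0694 F [ 0.7 -1.3 -1.7] gf 29.999639689922333 q6 1.53
shift [-0.0002 -0.      0.001 ] turn 0.01
```

Request:
{"op": "send_rows", "data": {"steps": [0, 0, 0.0005, 0, 0, 0, 0.001, 0, 0, 0, 0.001, 0, 0, 0, 0.001, 0, 0, 0, 0.001, 0, 0, 0, 0.001, 0, 0, 0, 0.001, 0, 0, 0, 0.001, 0]}}

```text
time_s: 15.58
ee_pos: [0.4746, 0.0929, 0.1182]
eef_rot: [1.0, 0.0, 0.0, 0.0]
contact_force: [0.1, -0.0, -1.8]
finger_gap: 0.0694
grasp_force: 30.0
```

```bash
python3 go.py .4743 .0929 .118
```

```text
t 15.58 tcp [0.4746 0.0929 0.1182] gap 0.0694 F [ 0.1 -0.  -1.8] gf 29.99965399503708 q6 1.53
shift [-0.0003 -0.      0.0002] turn 0.01
```

Request:
{"op": "send_rows", "data": {"steps": [0, 0, 0.0005, 0, 0, 0, 0.001, 0, 0, 0, 0.001, 0, 0, 0, 0.001, 0, 0, 0, 0.001, 0, 0, 0, 0.001, 0, 0, 0, 0.001, 0, 0, 0, 0.001, 0]}}

```text
time_s: 16.25
ee_pos: [0.4747, 0.0929, 0.118]
eef_rot: [1.0, 0.0, 0.0, 0.0]
contact_force: [-3.2, 0.6, 5.9]
finger_gap: 0.0691
grasp_force: 30.0
```

Request:
{"op": "send_rows", "data": {"steps": [0, 0, 0, 0, 0, 0, 0, 0, 0, 0, 0, 0, 0, 0, 0, 0, 0, 0, 0, 0, 0, 0, 0, 0, 0, 0, 0, 0, 0, 0, 0, 0], "claw": 1}}

```text
time_s: 16.92
ee_pos: [0.4746, 0.0929, 0.1171]
eef_rot: [1.0, 0.0, -0.0, 0.0]
contact_force: [-0.4, -0.4, -0.7]
finger_gap: 0.0931
grasp_force: 0.0
```

Request:
{"op": "send_rows", "data": {"steps": [0, 0, -0.004, 0, 0, 0, -0.015, 0, 0, 0, -0.03, 0, 0, 0, -0.045, 0, 0, 0, -0.06, 0, 0, 0.01, -0.073, 0, 0, 0.03, -0.08, 0, 0, 0.05, -0.08, 0]}}

```text
time_s: 17.58
ee_pos: [0.4757, 0.0427, 0.1994]
eef_rot: [1.0, 0.001, 0.002, 0.0]
contact_force: [0.0, -0.3, -0.2]
finger_gap: 0.0932
grasp_force: 0.0
```

```bash
python3 go.py .4805 -.149 .2
```

```text
t 17.58 tcp [0.4757 0.0427 0.1994] gap 0.0932 F [ 0.  -0.3 -0.2] gf 0.0 q6 1.42
shift [ 0.0044  0.1917 -0.0005] turn 0.12
```

Request:
{"op": "send_rows", "data": {"steps": [0.001, 0.02, 0, 0, 0.002, 0.05, 0, 0, 0.003, 0.08, 0, 0, 0.004, 0.11, 0, 0, 0.004, 0.14, 0, 0, 0.004, 0.17, 0, 0, 0.004, 0.188, 0, 0, 0.004, 0.191, 0, 0]}}

```text
time_s: 18.25
ee_pos: [0.4788, -0.1514, 0.1974]
eef_rot: [1.0, -0.001, 0.0, 0.001]
contact_force: [0.3, -0.3, -0.4]
finger_gap: 0.0929
grasp_force: 0.0
```

```bash
python3 go.py .4808 -.149 .117
python3 - <<'E'
from plates import *
p,d=vision.read_camera("top"); np.savez("top1.npz",p=p,d=d)
g=rect("top",p,.110); print(fitc(110-g.max(-1),.4743,.093,.035))
cv2.imwrite("pics/top2.png",cv2.resize(p[120:260,250:510,::-1],None,fx=3,fy=3,interpolation=cv2.INTER_CUBIC))
E
```

```text
t 18.25 tcp [ 0.4788 -0.1514  0.1974] gap 0.0929 F [ 0.3 -0.3 -0.4] gf 0.0 q6 1.05
shift [ 0.0019 -0.0025  0.0804] turn -0.17
[0.4754 0.0917]
```

View pics/top2.png

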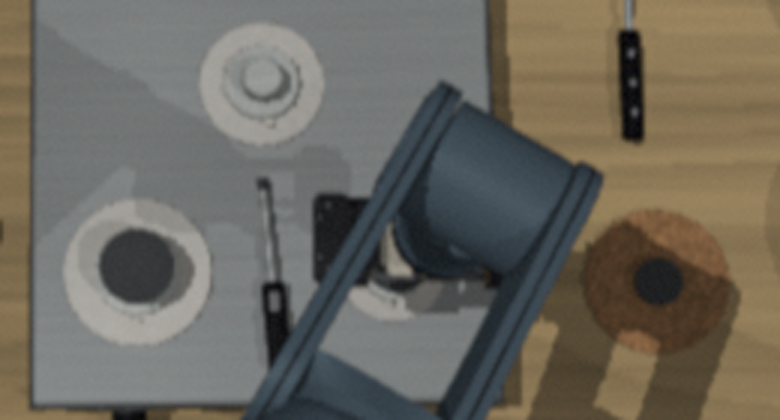

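The large cap is on the large burner at (137,266), the small cap is on the mat at (658,282), and the medium crown is bare at (264,79). Next I'll grip the medium cap and locate that crown.

Request:
{"op": "send_rows", "data": {"steps": [0.001, -0.001, 0.01, 0, 0.002, -0.002, 0.025, 0, 0.002, -0.002, 0.042, 0, 0.002, -0.002, 0.058, 0, 0.002, -0.002, 0.07, 0, 0.002, -0.002, 0.077, 0, 0.002, -0.002, 0.08, 0, 0.002, -0.002, 0.08, 0]}}

```text
time_s: 18.97
ee_pos: [0.4803, -0.1449, 0.1165]
eef_rot: [1.0, 0.001, -0.001, -0.0]
contact_force: [-0.6, -0.4, 0.2]
finger_gap: 0.0929
grasp_force: 0.0
```

Request:
{"op": "send_rows", "data": {"steps": [0, 0, 0, 0, 0, 0, 0, 0, 0, 0, 0, 0, 0, 0, 0, 0, 0, 0, 0, 0, 0, 0, 0, 0, 0, 0, 0, 0, 0, 0, 0, 0], "claw": 0.4}}

```text
time_s: 19.63
ee_pos: [0.4809, -0.1465, 0.1175]
eef_rot: [1.0, 0.0, 0.0, 0.0]
contact_force: [-1.1, -1.7, 2.5]
finger_gap: 0.0579
grasp_force: 30.0
```

```bash
python3 go.py .6573 -.0235 .19
python3 - <<'E'
from h import *
f=np.load("top1.npz"); X=cloud("top",f["d"])
for x,y in((.657,-.023),(.4743,.093)):
    r=np.hypot(X[...,0]-x,X[...,1]-y)
    m=(r<.035)&(X[...,2]>.096)&(X[...,2]<.12); q=X[m]
    print(q.mean(0).round(4),cv2.minEnclosingCircle(q[:,:2].astype(np.float32)),np.percentile(q[:,2],[5,50,95]).round(4))
    A=np.c_[q[:,:2]-q[:,:2].mean(0),np.ones(len(q))]; print("slope",np.linalg.lstsq(A,q[:,2],rcond=None)[0].round(3))
E
```

```text
t 19.63 tcp [ 0.4809 -0.1465  0.1175] gap 0.0579 F [-1.1 -1.7  2.5] gf 30.000577569007874 q6 1.05
shift [ 0.1765 -0.1229 -0.0725] turn 0.0
[ 0.6544 -0.0229  0.1025] ((0.6553782224655151, -0.022925959900021553), 0.01916472241282463) [0.0971 0.1026 0.1084]
slope [ 0.015 -0.034  0.103]
[0.4739 0.0926 0.1109] ((0.47435417771339417, 0.09273765981197357), 0.03488810732960701) [0.106  0.1109 0.1159]
slope [-0.001  0.002  0.111]
```

Request:
{"op": "send_rows", "data": {"steps": [0, 0, -0.004, 0, 0, 0, -0.015, 0, 0, 0, -0.03, 0, 0, 0, -0.045, 0, 0.005, -0.003, -0.06, 0, 0.02, -0.014, -0.07, 0, 0.035, -0.024, -0.075, 0, 0.05, -0.035, -0.075, 0]}}

```text
time_s: 20.3
ee_pos: [0.5317, -0.111, 0.1937]
eef_rot: [1.0, -0.0, 0.001, 0.0]
contact_force: [0.6, -0.5, -1.6]
finger_gap: 0.0579
grasp_force: 30.0
```

Request:
{"op": "send_rows", "data": {"steps": [0.015, -0.01, 0, 0, 0.035, -0.024, 0, 0, 0.055, -0.038, 0, 0, 0.075, -0.052, 0, 0, 0.095, -0.066, 0, 0, 0.112, -0.078, 0, 0, 0.122, -0.086, 0, 0, 0.125, -0.088, 0, 0]}}

```text
time_s: 20.97
ee_pos: [0.6565, -0.0212, 0.1913]
eef_rot: [1.0, 0.001, -0.0, -0.001]
contact_force: [0.5, -0.2, -1.8]
finger_gap: 0.0585
grasp_force: 30.0
```

```bash
python3 go.py .656 -.023 .132
```

```text
t 20.97 tcp [ 0.6565 -0.0212  0.1913] gap 0.0585 F [ 0.5 -0.2 -1.8] gf 29.99981850385666 q6 1.37
shift [-0.0005  0.0018  0.0593] turn 0.11
```

Request:
{"op": "send_rows", "data": {"steps": [0, 0.001, 0.005, 0, 0, 0.001, 0.015, 0, 0, 0.001, 0.03, 0, 0, 0.001, 0.043, 0, 0, 0.001, 0.053, 0, 0, 0.001, 0.06, 0, 0, 0.001, 0.063, 0, 0, 0.001, 0.064, 0]}}

```text
time_s: 21.63
ee_pos: [0.6551, -0.0244, 0.1275]
eef_rot: [1.0, -0.0, -0.001, -0.0]
contact_force: [0.6, -0.4, -1.3]
finger_gap: 0.0582
grasp_force: 30.0
```

Request:
{"op": "send_rows", "data": {"steps": [0, 0, 0, 0, 0, 0, 0, 0, 0, 0, 0, 0, 0, 0, 0, 0, 0, 0, 0.001, 0, 0, 0, 0.001, 0, 0, 0, 0.001, 0, 0, 0, 0.001, 0]}}

```text
time_s: 22.3
ee_pos: [0.6556, -0.024, 0.1272]
eef_rot: [1.0, 0.0, 0.0, -0.0]
contact_force: [0.2, 0.3, -1.8]
finger_gap: 0.0581
grasp_force: 30.0
```

```bash
python3 go.py .656 -.023 .1175
```

```text
t 22.3 tcp [ 0.6556 -0.024   0.1272] gap 0.0581 F [ 0.2  0.3 -1.8] gf 29.999651312828064 q6 1.36
shift [ 0.0004 -0.001   0.0097] turn 0.01
```

Request:
{"op": "send_rows", "data": {"steps": [0, -0.001, 0.001, 0, 0, -0.001, 0.003, 0, 0, -0.001, 0.005, 0, 0, -0.001, 0.0065, 0, 0, -0.001, 0.0075, 0, 0, -0.001, 0.0085, 0, 0, -0.001, 0.009, 0, 0, -0.001, 0.009, 0]}}

```text
time_s: 22.97
ee_pos: [0.6555, -0.0231, 0.118]
eef_rot: [1.0, 0.0, -0.0, -0.0]
contact_force: [0.3, -0.2, -1.2]
finger_gap: 0.0583
grasp_force: 30.0
```

Request:
{"op": "send_rows", "data": {"steps": [0, 0, 0.0005, 0, 0, 0, 0.001, 0, 0, 0, 0.001, 0, 0, 0, 0.001, 0, 0, 0, 0.001, 0, 0, 0, 0.001, 0, 0, 0, 0.001, 0, 0, 0, 0.001, 0]}}

```text
time_s: 23.63
ee_pos: [0.6558, -0.0231, 0.1176]
eef_rot: [1.0, 0.0, 0.0, 0.0]
contact_force: [-2.4, 0.2, 3.8]
finger_gap: 0.0584
grasp_force: 30.0
```

```bash
python3 go.py .656 -.023 .1175
```

```text
t 23.63 tcp [ 0.6558 -0.0231  0.1176] gap 0.0584 F [-2.4  0.2  3.8] gf 30.000649988651276 q6 1.37
shift [ 0.0002 -0.0001  0.0001] turn 0.01
```

Seated at the expected height with contact force showing. Release, raise and go to the mat.

Request:
{"op": "send_rows", "data": {"steps": [0, 0, 0, 0, 0, 0, 0, 0, 0, 0, 0, 0, 0, 0, 0, 0, 0, 0, 0, 0, 0, 0, 0, 0, 0, 0, 0, 0, 0, 0, 0, 0], "claw": 1}}

```text
time_s: 24.3
ee_pos: [0.6556, -0.0231, 0.1171]
eef_rot: [1.0, 0.0, -0.0, -0.0]
contact_force: [0.0, -0.6, 0.5]
finger_gap: 0.0929
grasp_force: 0.0
```

Request:
{"op": "send_rows", "data": {"steps": [0, 0, -0.004, 0, 0, 0, -0.015, 0, 0, 0, -0.03, 0, 0, 0, -0.045, 0, 0, 0, -0.06, 0, -0.005, 0.01, -0.073, 0, -0.015, 0.03, -0.08, 0, -0.025, 0.055, -0.08, 0]}}

```text
time_s: 24.97
ee_pos: [0.6314, -0.0782, 0.2005]
eef_rot: [1.0, 0.001, 0.002, 0.001]
contact_force: [0.5, -0.7, 0.0]
finger_gap: 0.0928
grasp_force: 0.0
```

Request:
{"op": "send_rows", "data": {"steps": [-0.01, 0.02, 0, 0, -0.025, 0.05, 0, 0, -0.04, 0.08, 0, 0, -0.055, 0.11, 0, 0, -0.07, 0.14, 0, 0, -0.083, 0.17, 0, 0, -0.09, 0.19, 0, 0, -0.095, 0.2, 0, 0]}}

```text
time_s: 25.63
ee_pos: [0.5341, -0.2816, 0.1982]
eef_rot: [1.0, -0.001, 0.0, 0.001]
contact_force: [-0.2, -0.6, 0.7]
finger_gap: 0.0928
grasp_force: 0.0
```

```bash
python3 go.py .475 -.4155 .15;  python3 - <<'E'
from plates import *
p,d=vision.read_camera("top"); np.savez("top2.npz",p=p,d=d); X=cloud("top",d)
for k,x,y,a,b in(("Lcap",.4743,.093,.1,.125),("Mcap",.656,-.023,.1,.125),("Scrown",.479,-.148,.096,.11),("scap",.475,-.416,.012,.026)):
    r=np.hypot(X[...,0]-x,X[...,1]-y); q=X[(r<.04)&(X[...,2]>a)&(X[...,2]<b)]
    if len(q)<20: print(k,len(q)); continue
    A=np.c_[q[:,:2]-q[:,:2].mean(0),np.ones(len(q))]
    print(k,len(q),cv2.minEnclosingCircle(q[:,:2].astype(np.float32)),"mean",q.mean(0).round(4),"slope",np.linalg.lstsq(A,q[:,2],rcond=None)[0].round(3))
E
```

```text
t 25.63 tcp [ 0.5341 -0.2816  0.1982] gap 0.0928 F [-0.2 -0.6  0.7] gf 0.0 q6 0.9
shift [-0.0588  0.134   0.0483] turn -0.16
Lcap 499 ((0.47443750500679016, 0.0928405150771141), 0.03496631979942322) mean [0.4739 0.0925 0.1112] slope [-0.005  0.001  0.111]
Mcap 339 ((0.655697226524353, -0.0228981114923954), 0.029824821278452873) mean [ 0.6551 -0.0233  0.1109] slope [-0.003 -0.008  0.111]
Scrown 77 ((0.47825005650520325, -0.14698925614356995), 0.013600146397948265) mean [ 0.4782 -0.1466  0.1027] slope [-0.078 -0.034  0.103]
scap 14
```

Request:
{"op": "send_rows", "data": {"steps": [-0.008, 0.018, 0, 0, -0.02, 0.045, 0.005, 0, -0.033, 0.075, 0.015, 0, -0.045, 0.105, 0.025, 0, -0.055, 0.125, 0.038, 0, -0.059, 0.132, 0.045, 0, -0.059, 0.134, 0.048, 0, -0.059, 0.134, 0.048, 0]}}

```text
time_s: 26.35
ee_pos: [0.4768, -0.411, 0.1485]
eef_rot: [1.0, -0.0, -0.0, -0.001]
contact_force: [0.6, 0.6, 0.5]
finger_gap: 0.0927
grasp_force: 0.0
```

```bash
python3 go.py .4747 -.4153 .026
```

```text
t 26.35 tcp [ 0.4768 -0.411   0.1485] gap 0.0927 F [0.6 0.6 0.5] gf 0.0 q6 0.68
shift [-0.002   0.0046  0.1225] turn -0.0
```

Request:
{"op": "send_rows", "data": {"steps": [-0.001, 0.002, 0.015, 0, -0.001, 0.003, 0.04, 0, -0.001, 0.003, 0.065, 0, -0.001, 0.003, 0.088, 0, -0.001, 0.003, 0.103, 0, -0.001, 0.003, 0.112, 0, -0.001, 0.003, 0.115, 0, -0.001, 0.003, 0.115, 0]}}

```text
time_s: 27.02
ee_pos: [0.4765, -0.4141, 0.0343]
eef_rot: [1.0, 0.001, 0.0, -0.0]
contact_force: [0.5, -0.1, -0.1]
finger_gap: 0.0926
grasp_force: 0.0
```

```bash
python3 go.py .4747 -.4153 .0262
```

```text
t 27.02 tcp [ 0.4765 -0.4141  0.0343] gap 0.0926 F [ 0.5 -0.1 -0.1] gf 0.0 q6 0.68
shift [-0.0018  0.0012  0.0081] turn 0.09
```

Request:
{"op": "send_rows", "data": {"steps": [-0.001, 0.001, 0.002, 0, -0.001, 0.001, 0.004, 0, -0.001, 0.001, 0.006, 0, -0.001, 0.001, 0.0075, 0, -0.001, 0.001, 0.008, 0, -0.001, 0.001, 0.008, 0, -0.001, 0.001, 0.008, 0, -0.001, 0.001, 0.008, 0]}}

```text
time_s: 27.68
ee_pos: [0.4747, -0.4162, 0.0263]
eef_rot: [1.0, 0.0, 0.0, 0.0]
contact_force: [0.2, -0.9, 0.0]
finger_gap: 0.093
grasp_force: 0.0
```

Request:
{"op": "send_rows", "data": {"steps": [0, 0, 0, 0, 0, 0, 0, 0, 0, 0, 0, 0, 0, 0, 0, 0, 0, 0, 0, 0, 0, 0, 0, 0, 0, 0, 0, 0, 0, 0, 0, 0], "claw": 0.3}}

```text
time_s: 28.35
ee_pos: [0.4747, -0.4161, 0.0261]
eef_rot: [1.0, 0.0, -0.0, -0.0]
contact_force: [0.2, 1.2, 0.3]
finger_gap: 0.0471
grasp_force: 30.0
```

```bash
python3 go.py .479 -.147 .19
```

```text
t 28.35 tcp [ 0.4747 -0.4161  0.0261] gap 0.0471 F [0.2 1.2 0.3] gf 30.003704130649567 q6 0.67
shift [ 0.0044 -0.2691 -0.1638] turn 0.01
```

Request:
{"op": "send_rows", "data": {"steps": [0, 0, -0.005, 0, 0, 0, -0.02, 0, 0, 0, -0.045, 0, 0, 0, -0.075, 0, 0, 0, -0.105, 0, 0, 0, -0.135, 0, 0, 0, -0.155, 0, 0, 0, -0.165, 0]}}

```text
time_s: 29.02
ee_pos: [0.4756, -0.4172, 0.1952]
eef_rot: [1.0, 0.0, 0.002, 0.002]
contact_force: [-0.1, -1.2, -1.0]
finger_gap: 0.0472
grasp_force: 30.0
```

Request:
{"op": "send_rows", "data": {"steps": [0.001, -0.015, 0, 0, 0.002, -0.04, 0, 0, 0.002, -0.065, 0, 0, 0.003, -0.09, 0, 0, 0.003, -0.115, 0, 0, 0.003, -0.14, 0, 0, 0.003, -0.16, 0, 0, 0.003, -0.17, 0, 0]}}

```text
time_s: 29.68
ee_pos: [0.4763, -0.2418, 0.1892]
eef_rot: [1.0, 0.001, -0.002, -0.002]
contact_force: [-0.6, -0.1, -1.6]
finger_gap: 0.0469
grasp_force: 30.0
```

Request:
{"op": "send_rows", "data": {"steps": [0.001, -0.01, 0, 0, 0.001, -0.03, 0, 0, 0.001, -0.05, 0, 0, 0.001, -0.07, 0, 0, 0.001, -0.085, 0, 0, 0.001, -0.096, 0, 0, 0.001, -0.099, 0, 0, 0.001, -0.099, 0, 0]}}

```text
time_s: 30.35
ee_pos: [0.4786, -0.1467, 0.1909]
eef_rot: [1.0, 0.001, -0.0, -0.0]
contact_force: [0.4, -0.5, -0.3]
finger_gap: 0.0471
grasp_force: 30.0
```

```bash
python3 go.py .479 -.147 .13
```

```text
t 30.35 tcp [ 0.4786 -0.1467  0.1909] gap 0.0471 F [ 0.4 -0.5 -0.3] gf 29.999822974205017 q6 1.05
shift [0.0004 0.0003 0.0609] turn 0.07
```

Request:
{"op": "send_rows", "data": {"steps": [0, 0, 0.005, 0, 0, 0, 0.015, 0, 0, 0, 0.03, 0, 0, 0, 0.043, 0, 0, 0, 0.053, 0, 0, 0, 0.06, 0, 0, 0, 0.062, 0, 0, 0, 0.062, 0]}}

```text
time_s: 31.02
ee_pos: [0.4783, -0.1473, 0.1284]
eef_rot: [1.0, -0.0, -0.001, -0.0]
contact_force: [1.1, 0.3, -0.7]
finger_gap: 0.0469
grasp_force: 30.0
```

Request:
{"op": "send_rows", "data": {"steps": [0, 0, 0, 0, 0, 0, 0, 0, 0, 0, 0, 0, 0, 0, 0, 0, 0, 0, 0, 0, 0, 0, 0, 0, 0, 0, 0, 0, 0, 0, 0, 0]}}

```text
time_s: 31.68
ee_pos: [0.4786, -0.1471, 0.1292]
eef_rot: [1.0, 0.0, 0.0, 0.0]
contact_force: [-0.4, -0.2, -1.0]
finger_gap: 0.0472
grasp_force: 30.0
```

```bash
python3 go.py .479 -.147 .118
```

```text
t 31.68 tcp [ 0.4786 -0.1471  0.1292] gap 0.0472 F [-0.4 -0.2 -1. ] gf 29.999805092811584 q6 1.05
shift [ 0.0004 -0.0001  0.0112] turn 0.01
```

Request:
{"op": "send_rows", "data": {"steps": [0, 0, 0.002, 0, 0, 0, 0.004, 0, 0, 0, 0.006, 0, 0, 0, 0.008, 0, 0, 0, 0.009, 0, 0, 0, 0.01, 0, 0, 0, 0.0105, 0, 0, 0, 0.0105, 0]}}

```text
time_s: 32.35
ee_pos: [0.4786, -0.1471, 0.1185]
eef_rot: [1.0, 0.0, -0.0, -0.0]
contact_force: [-1.1, -0.0, -2.1]
finger_gap: 0.0473
grasp_force: 30.0
```

Request:
{"op": "send_rows", "data": {"steps": [0, 0, 0.0005, 0, 0, 0, 0.001, 0, 0, 0, 0.001, 0, 0, 0, 0.001, 0, 0, 0, 0.001, 0, 0, 0, 0.001, 0, 0, 0, 0.001, 0, 0, 0, 0.001, 0]}}

```text
time_s: 33.02
ee_pos: [0.4788, -0.1472, 0.1181]
eef_rot: [1.0, 0.0, 0.0, 0.0]
contact_force: [-1.7, 0.9, 5.4]
finger_gap: 0.047
grasp_force: 30.0
```

```bash
python3 go.py .479 -.147 .118
```

```text
t 33.02 tcp [ 0.4788 -0.1472  0.1181] gap 0.047 F [-1.7  0.9  5.4] gf 30.00108629465103 q6 1.05
shift [ 0.0002 -0.0002  0.0001] turn 0.01
```

Request:
{"op": "send_rows", "data": {"steps": [0, 0, 0, 0, 0, 0, 0, 0, 0, 0, 0, 0, 0, 0, 0, 0, 0, 0, 0, 0, 0, 0, 0, 0, 0, 0, 0, 0, 0, 0, 0, 0], "claw": 1}}

```text
time_s: 33.68
ee_pos: [0.4786, -0.1471, 0.1176]
eef_rot: [1.0, 0.0, -0.0, -0.0]
contact_force: [-0.2, -1.1, -1.0]
finger_gap: 0.0924
grasp_force: 0.0
```

Request:
{"op": "send_rows", "data": {"steps": [0, 0, -0.004, 0, 0, 0, -0.015, 0, 0, 0, -0.03, 0, 0, 0, -0.045, 0, 0, 0, -0.06, 0, 0, -0.01, -0.073, 0, 0, -0.03, -0.08, 0, 0, -0.055, -0.08, 0]}}

```text
time_s: 34.35
ee_pos: [0.4799, -0.0931, 0.1999]
eef_rot: [1.0, -0.001, 0.002, 0.001]
contact_force: [0.3, 0.8, -0.2]
finger_gap: 0.0931
grasp_force: 0.0
```

Request:
{"op": "send_rows", "data": {"steps": [0, -0.02, 0, 0, 0, -0.045, 0, 0, -0.001, -0.075, 0, 0, -0.002, -0.105, 0, 0, -0.003, -0.135, 0, 0, -0.004, -0.16, 0, 0, -0.004, -0.178, 0, 0, -0.004, -0.185, 0, 0], "claw": 0}}

```text
time_s: 35.02
ee_pos: [0.4743, 0.0952, 0.198]
eef_rot: [1.0, 0.001, 0.0, -0.0]
contact_force: [0.1, 1.5, 0.3]
finger_gap: 0.0439
grasp_force: 0.0
```

```bash
python3 go.py .4744 .093 .135;  python3 - <<'E'
from plates import *
p,d=vision.read_camera("top"); np.savez("top3.npz",p=p,d=d); X=cloud("top",d)
cv2.imwrite("pics/top3.png",cv2.resize(p[120:260,250:510,::-1],None,fx=3,fy=3,interpolation=cv2.INTER_CUBIC))
for k,x,y,a,b in(("Mcap",.656,-.023,.1,.125),("Scap",.479,-.147,.1,.125)):
    r=np.hypot(X[...,0]-x,X[...,1]-y); q=X[(r<.04)&(X[...,2]>a)&(X[...,2]<b)]
    if len(q)<20: print(k,len(q)); continue
    A=np.c_[q[:,:2]-q[:,:2].mean(0),np.ones(len(q))]
    print(k,len(q),cv2.minEnclosingCircle(q[:,:2].astype(np.float32)),"mean",q.mean(0).round(4),"slope",np.linalg.lstsq(A,q[:,2],rcond=None)[0].round(3))
E
```

```text
t 35.02 tcp [0.4743 0.0952 0.198 ] gap 0.0439 F [0.1 1.5 0.3] gf 0.0 q6 1.53
shift [0.0001 0.0022 0.063 ] turn 0.15
Mcap 338 ((0.6555553078651428, -0.02313796989619732), 0.029691182076931) mean [ 0.6552 -0.0232  0.1108] slope [0.018 0.005 0.111]
Scap 235 ((0.4793608784675598, -0.14737313985824585), 0.024320272728800774) mean [ 0.4785 -0.147   0.1109] slope [0.016 0.032 0.111]
```

View pics/top3.png

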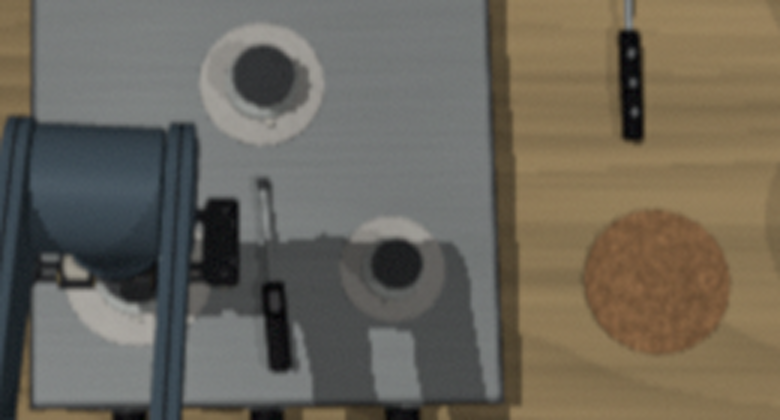

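The medium cap at (264,76) and the small cap at (397,264) sit level on their burners at top height 0.111. The lighter is unmoved. Next is pressing the large cap; the tips touch at about TCP z 0.129.

Request:
{"op": "send_rows", "data": {"steps": [0, 0.001, 0.005, 0, 0, 0.002, 0.015, 0, 0, 0.002, 0.028, 0, 0, 0.002, 0.04, 0, 0, 0.002, 0.05, 0, 0, 0.002, 0.056, 0, 0, 0.002, 0.058, 0, 0, 0.002, 0.058, 0]}}

```text
time_s: 35.73
ee_pos: [0.4743, 0.0904, 0.139]
eef_rot: [1.0, -0.0, -0.001, 0.0]
contact_force: [0.1, 0.4, 0.2]
finger_gap: 0.0005
grasp_force: 0.0
```

Request:
{"op": "send_rows", "data": {"steps": [0, 0, 0, 0, 0, 0, 0, 0, 0, 0, 0.001, 0, 0, 0, 0.002, 0, 0, 0, 0.003, 0, 0, 0, 0.004, 0, 0, 0, 0.005, 0, 0, 0, 0.005, 0]}}

```text
time_s: 36.4
ee_pos: [0.4744, 0.0909, 0.1344]
eef_rot: [1.0, 0.0, -0.0, 0.0]
contact_force: [0.2, 0.9, -0.4]
finger_gap: 0.0006
grasp_force: 0.0
```

```bash
python3 go.py .4744 .093 .129
```

```text
t 36.4 tcp [0.4744 0.0909 0.1344] gap 0.0006 F [ 0.2  0.9 -0.4] gf 0.0 q6 1.53
shift [-0.     -0.0021  0.0054] turn 0.01
```

Request:
{"op": "send_rows", "data": {"steps": [0, -0.002, 0, 0, 0, -0.002, 0.001, 0, 0, -0.002, 0.002, 0, 0, -0.002, 0.003, 0, 0, -0.002, 0.004, 0, 0, -0.002, 0.0045, 0, 0, -0.002, 0.005, 0, 0, -0.002, 0.005, 0]}}

```text
time_s: 37.07
ee_pos: [0.4745, 0.0929, 0.1295]
eef_rot: [1.0, 0.0, -0.0, -0.0]
contact_force: [0.0, 0.7, -0.2]
finger_gap: 0.0008
grasp_force: 0.0
```

Request:
{"op": "send_rows", "data": {"steps": [0, 0, 0.0005, 0, 0, 0, 0.001, 0, 0, 0, 0.001, 0, 0, 0, 0.0015, 0, 0, 0, 0.0015, 0, 0, 0, 0.0015, 0, 0, 0, 0.0015, 0, 0, 0, 0.0015, 0]}}

```text
time_s: 37.73
ee_pos: [0.4747, 0.0929, 0.1293]
eef_rot: [1.0, 0.0, 0.0, 0.0]
contact_force: [-2.7, -0.1, 8.7]
finger_gap: 0.0002
grasp_force: 4.7
```

The press reads 8.7 N. Retreat and do the final check.

Request:
{"op": "send_rows", "data": {"steps": [0, 0, -0.002, 0, 0, 0, -0.008, 0, 0, 0, -0.02, 0, 0, 0, -0.04, 0, 0, 0, -0.06, 0, 0, 0, -0.08, 0, 0, 0, -0.095, 0, 0, 0, -0.1, 0]}}

```text
time_s: 38.4
ee_pos: [0.4759, 0.0929, 0.2309]
eef_rot: [1.0, 0.0, 0.002, 0.0]
contact_force: [-0.5, 0.2, -0.6]
finger_gap: 0.0005
grasp_force: 0.0
```

Request:
{"op": "send_rows", "data": {"steps": [-0.01, 0, 0, 0, -0.03, 0, 0, 0, -0.05, 0, 0, 0, -0.07, 0, 0, 0, -0.09, 0, 0, 0, -0.105, 0, 0, 0, -0.11, 0, 0, 0, -0.11, 0, 0, 0]}}

```text
time_s: 39.07
ee_pos: [0.3628, 0.093, 0.2274]
eef_rot: [1.0, 0.0, -0.001, -0.0]
contact_force: [0.5, -0.3, -0.5]
finger_gap: 0.0003
grasp_force: 0.0
```

```bash
python3 go.py;  python3 - <<'E'
from plates import *
p,d=vision.read_camera("top"); X=cloud("top",d)
for k,x,y in(("L",.4743,.093),("M",.656,-.023),("S",.479,-.147)):
    r=np.hypot(X[...,0]-x,X[...,1]-y); q=X[(r<.04)&(X[...,2]>.1)&(X[...,2]<.125)]
    if len(q)<20: print(k,len(q)); continue
    A=np.c_[q[:,:2]-q[:,:2].mean(0),np.ones(len(q))]
    print(k,len(q),cv2.minEnclosingCircle(q[:,:2].astype(np.float32)),"mean",q.mean(0).round(4),"slope",np.linalg.lstsq(A,q[:,2],rcond=None)[0].round(3))
p,d=vision.read_camera("side"); cv2.imwrite("pics/side3.png",cv2.resize(p[120:280,200:410,::-1],None,fx=3.5,fy=3.5,interpolation=cv2.INTER_CUBIC))
E
```

```text
t 39.07 tcp [0.3628 0.093  0.2274] gap 0.0003 F [ 0.5 -0.3 -0.5] gf 0.0 q6 1.52
L 467 ((0.47464650869369507, 0.0924677848815918), 0.03498521074652672) mean [0.4761 0.0925 0.1109] slope [-0.015  0.008  0.111]
M 337 ((0.6560003757476807, -0.02404022216796875), 0.029883477836847305) mean [ 0.655  -0.0233  0.1113] slope [0.001 0.009 0.111]
S 235 ((0.4786803722381592, -0.14746347069740295), 0.023907402530312538) mean [ 0.4786 -0.1471  0.1105] slope [ 0.01  -0.008  0.11 ]
```

View pics/side3.png

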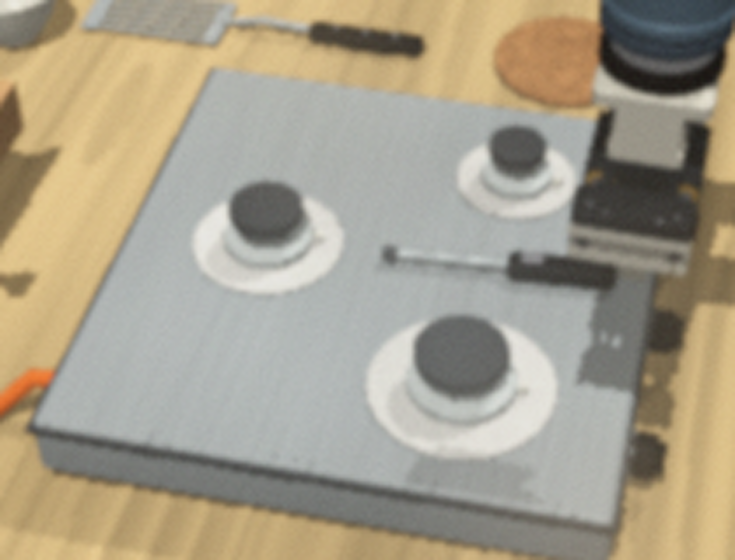

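All three caps sit level on their own burners, at (462,355), (268,210) and (517,150), and the lighter is in place.

```bash
python3 -c "
from cell import job; print(job.finish_job())"
```

```text
the job is handed in; nothing more can be done
None
```

All three caps are level and fully down on their own burners, the large cap was pressed at about 8.7 N without shifting, the arm moved clear, and the job was handed in at about 39 s; no verdict came back.

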